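# Push the oilstone home into the corner stop

## Task

Get the oilstone ready for honing: push the black sharpening stone across the bench into the wooden corner stop, until its long side lies flush along the long rail and its end is up against the short end stop. Only push it with the fingers: do not pinch, lift or tip it, and leave the other things on the bench where they are.

Things in the scene. Friction and masses are not known exactly. Their poses are not given: they have to be found in the camera images.
- oilstone_center (a point): centre of the oilstone, a plain black sharpening stone, 75 mm (its x) by 200 mm (its y) by 36 mm tall (its z, up), 0.5 to 0.9 kg, loose and flat on the bench; this point is then 18 mm above the bench. Starts on the robot side of the long rail, up to 0.25 rad askew to it, clear of both strips
- corner_stop: wooden L fixed to the bench: two square strips 24 mm tall, 22 mm wide. Origin: the inner corner, on the bench top, z up. The long rail runs 300 mm along -y from it, inner face in the plane x = 0, looking to -x (to the robot). The short end stop runs 92 mm along -x, inner face in the plane y = 0, looking to -y. The oilstone belongs in the quarter x < 0, y < 0
- button_tin: bystander, loose: low round lidded tin, 72 mm across, 44 mm tall; origin under its centre on the bench. To be left alone
- sanding_block: bystander, loose: cork sanding block 63 x 110 x 30 mm tall; origin under its centre on the bench. To be left alone
- chisel: bystander, loose: wood-handled chisel 260 mm long, lying flat; origin under its centre on the bench. To be left alone
- thread_spool: bystander, loose: wooden spool of thread, 46 mm across, 55 mm tall; origin under its centre on the bench. To be left alone
There are look-alikes about, which are no part of the job. There is more than one size of the part that bears oilstone_center; the job needs the larger.

How it is judged:
By the outcome, as a careful person would: the job done as asked, in the order asked, and still so for the second after the job is handed in, with the robot touching nothing.
It also fails if it takes over 48 s, if anything falls off the work surface, if the arm or the gripper's body presses on something with over 40 N, if the wrist force passes 120 N, or if a joint passes its speed limit or range.

## Robot

A 6-joint arm with a two-finger parallel gripper is mounted at the origin on the work surface; the furniture and walls round the work are solid. World frame = base frame: x ahead of the robot, y to its left, z up, the work surface at z = 0. Lengths are in m, angles in rad, forces in N, time in s.
With the tool pointing down it reaches from about 0.35 to 0.975 m from the base axis. Payload 4.9 kg.
Tool frame: the origin (TCP) lies on the centre line of the jaws, within the pads' length; the fingertips stand 14 mm ahead of it and the grasp point (between the pads) lies 5 mm behind it; y points along the fingers, z is the direction in which the jaws open and shut, and the axes are right-handed (so a half turn about y gives the same grasp; the last joint's range is limited). The gripper opens to 85 mm and grips with 20 to 120 N. Pads are 22 mm wide; open, the fingers measure 114 mm over their backs; the gripper's body (76 mm by 85 mm) begins 54 mm behind the grasp point. The pads swing forward as they close: fully open they stand 13 mm farther back than shut.
Start: joints at [1.144, 0.053, 1.613, -0, 1.476, -0.119], TCP at [0.189, 0.596, 0.245] pointing down, gripper open.
Joint ranges: [-3.01, 3.01], [-1.01, 2.22], [0.06, 2.58], [-1.02, 4.17], [0.09, 2.62], [-3.14, 3.14]. Speed limits (rad/s): [2.57, 2.57, 3.14, 3.14, 3.14, 3.14].

## Interface

Orientations are given as a rotation vector (axis times angle).
In Python, from station import ctrl gives the robot as it stands.
- The arm moves only by the tool servo_tool, never from a script. Its arguments are lists of equal length, an entry for each row: "delta_pos": the shift along the tool's x, y, z in m, a list of three; "dr": the turn, a rotation vector about the tool's x, y, z in degrees, a list of three; "grip": the opening, from 0 (shut) to 1 (fully open). In form: {"delta_pos": [[x, y, z], ...], "dr": [[rx, ry, rz], ...], "grip": [grip, ...]}. A call has 1 to 5 rows; each row shifts and turns the pose as measured when the row begins, along the tool's axes as they then stand; what a row does not reach is not made up. A row lasts 1/8 s, in which the tool goes at most 62.5 mm and 10.7 degrees, less where a joint would pass 70% of its speed; a pose out of reach is approached as far as the arm can. A call is refused whole if a number of a shift passes 0.0625 or a number of a turn 10.7, either way. A call with a gripper value outside its range is refused whole. The fingers move at their own pace and stop on an object; "grip_force" is the grip in N (left out, the last holds). Time passes only in rows, so rows that do not move let the fingers close. It gives the time, the measured TCP pose, the force and the opening at its end, in the units of the state.
- ctrl.get_obs(): the state, without advancing time (a new reading comes with each control period).
- ctrl.get_image(name): name is "scene" or "top" or "wrist"; returns the picture (384x512x3 uint8, red, green, blue); there is no depth.
- ctrl.camera_params(name): a dict with "fovy" (degrees; the focal length in pixels is half the picture's height over the tangent of half this angle, whatever the lens; pixels are square), "cx", "cy" (the principal point, pixels), "k1" (the pictures are not rectified: a ray, as slopes to the right and down, at radius r is drawn at 1 + k1 r^2 times it, then the intrinsics apply), "eye" and "rotation" of the camera in the world. Camera axes: x right, y down, z forward; pixel columns grow to the right and rows downward; lengths in m; the calibration is good to about 2 mm. A picture is of the moment at which its call begins: read the wrist's pose just before it. camera_params takes no time and is no camera call; for the wrist camera it gives the pose at the moment of the call.
- ctrl.finish_job(): hands the job in, once; it reports no verdict.
Trained networks look in the newest picture that a camera, given by its name, has taken for a name from the list of things; names that differ only in an ending like _2 or _b are one class to them, and where a whole thing is asked for, a point or a joint stands for the part that bears it (a point fixed in the world has none). Each returns a list of dicts, best first, with "score" (0 to 1); they miss things now and then, are a little off and sometimes report something else, mostly with a low value. They report only what shows in the picture. A call takes as long as a camera call. They do not tell look-alikes from the thing itself.
- ctrl.masks_of(camera, label): "pixels" (384x512 bool, what is visible of it) and "extent" ([left, top, right, bottom] in pixels, round what is visible of it).
The state is a dict: "t": time; "q": joint angles; "dq": joint speeds; "effort": joint torques, N m; "tool_pos": TCP position; "tool_rot": TCP orientation; "contact_force": force on the tool from outside, world axes, zero at the start; "wrist_torque": the same for the moment, N m; "opening": finger opening in m.
Only numpy, scipy, OpenCV 4.12 (cv2) and the standard library are available. Lean on these libraries where they do the work, as an engineer would, in place of code of your own. Each camera call takes 0.05 s, during which the arm holds its last target.

## Working session

There is one attempt and no reset: what is moved stays moved. The work goes in short steps, Python scripts to look and compute and a tool call to move; the robot and the scene stay as the last step left them, time stands still between calls to the robot, and variables do not carry over. Pictures are saved under pics/ and viewed, and the job is handed in when it is done.

Besides the shell and the picture viewer there is one more tool, called after "Call:" as name(argument=value, ...) on one line, values as JSON. servo_tool: Moves the arm, as the interface text tells. Its arguments: {"type":"object","properties":{"delta_pos":{"type":"array","items":{"type":"array","items":{"type":"number"}}},"dr":{"type":"array","items":{"type":"array","items":{"type":"number"}}},"grip":{"type":"array","items":{"type":"number"}},"grip_force":{"type":"number"}},"required":["delta_pos","dr","grip"]}

```bash
mkdir -p pics; ls
python3 - <<'E'
from station import ctrl
import cv2
for n in ("top","scene"):
    im=ctrl.get_image(n); cv2.imwrite(f"pics/{n}0.png",im[:,:,::-1]); p=ctrl.camera_params(n); print(n,p)
print(ctrl.get_obs())
E
```

```text
pics
top {'fovy': 45.16145877679299, 'cx': 250.36971032212378, 'cy': 193.1279647639732, 'k1': -0.06536428893398807, 'eye': array([0.15611144, 0.05527136, 1.40539572]), 'rotation': array([-2.14438425,  2.07972764, -0.22050806])}
scene {'fovy': 51.654158360119496, 'cx': 259.7653174174947, 'cy': 193.45950016338054, 'k1': -0.08568508270667648, 'eye': array([ 0.04724535, -0.42406699,  0.80879931]), 'rotation': array([-2.3322264 ,  0.85886713, -0.32118766])}
{'t': 0.1, 'q': array([ 1.14399251e+00,  5.33044782e-02,  1.61415089e+00,  5.43864330e-06,
        1.47602232e+00, -1.19004294e-01]), 'dq': array([-0.00080906, -0.00124332, -0.00344052, -0.00194776,  0.00147722,
       -0.00171014]), 'effort': array([-4.15157956e-04, -3.94904888e+01, -3.71362782e+01, -1.94826493e-04,
        3.88652654e-03,  4.32135309e-06]), 'tool_pos': array([0.18912674, 0.59513051, 0.24418096]), 'tool_rot': array([-1.55908004,  0.24203771, -0.24122863]), 'contact_force': array([-0.47175289, -0.05096536, -0.06150071]), 'wrist_torque': array([-0.01626893, -0.00504718,  0.03270462]), 'opening': 0.08528027394952647}
```

View pics/top0.png

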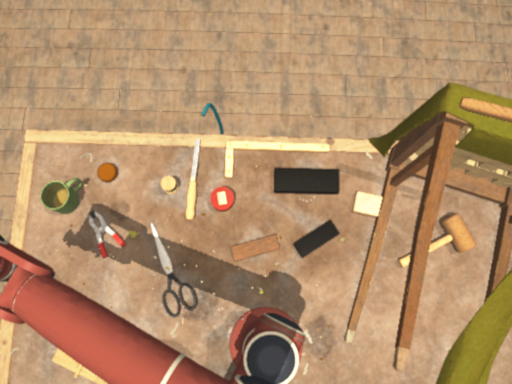

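View pics/scene0.png

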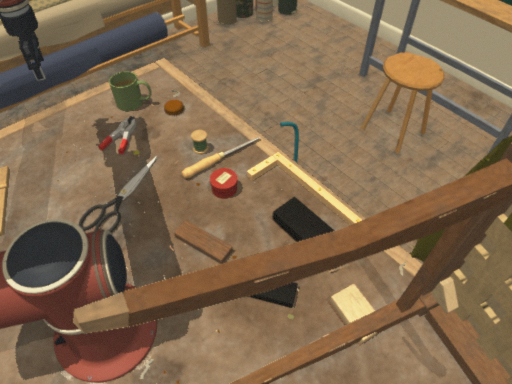

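The top view shows a large black stone at (307,181), a smaller black look-alike at (317,238), and the wooden L with its inner corner near (233,150). I'll measure these next.

```bash
cat > h.py <<'E'
import numpy as np, cv2
from scipy.spatial.transform import Rotation as R
def K(p,H=384):
    f=H/2/np.tan(np.radians(p['fovy'])/2); return f
def ray(p,uv):
    f=K(p); d=(np.atleast_2d(uv).astype(float)-[p['cx'],p['cy']])/f
    u=d.copy()
    for _ in range(20): u=d/(1+p['k1']*(u**2).sum(1,keepdims=True))
    return R.from_rotvec(p['rotation']).apply(np.c_[u,np.ones(len(u))])
def toz(p,uv,z):
    r=ray(p,uv); return p['eye']+r*((z-p['eye'][2])/r[:,2])[:,None]
def proj(p,X):
    c=R.from_rotvec(p['rotation']).inv().apply(np.atleast_2d(X)-p['eye']); s=c[:,:2]/c[:,2:]
    return s*(1+p['k1']*(s**2).sum(1,keepdims=True))*K(p)+[p['cx'],p['cy']]
E
python3 - <<'E'
from station import ctrl
from h import *
im=ctrl.get_image("top");p=ctrl.camera_params("top")
print(ctrl.get_obs()['t'])
c=im[120:270,180:420][:,:,::-1]; cv2.imwrite("pics/crop0.png",cv2.resize(c,None,fx=3.3,fy=3.3,interpolation=cv2.INTER_CUBIC))
for l in ("oilstone_center","corner_stop"):
    for m in ctrl.masks_of("top",l):
        px=m['pixels']; print(l,m['score'],m['extent'],px.sum())
        ys,xs=np.nonzero(px)
        w=toz(p,np.c_[xs,ys],0.036 if l[0]=='o' else .024)[:,:2]
        print(cv2.minAreaRect((w*1000).astype(np.float32)))
E
```

```text
0.15
oilstone_center 0.95 [275.1, 167.0, 340.1, 193.8] 1712
((487.79638671875, -111.8912124633789), (81.58598327636719, 206.40589904785156), 1.7736999988555908)
oilstone_center 0.87 [293.6, 221.3, 341.7, 258.9] 794
((311.3821105957031, -142.36087036132812), (53.47593688964844, 139.96466064453125), 34.3324089050293)
corner_stop 0.63 [224.6, 144.1, 329.5, 177.1] 1019
((591.705810546875, -7.8190460205078125), (107.75264739990234, 333.06817626953125), 16.851299285888672)
```

View pics/crop0.png

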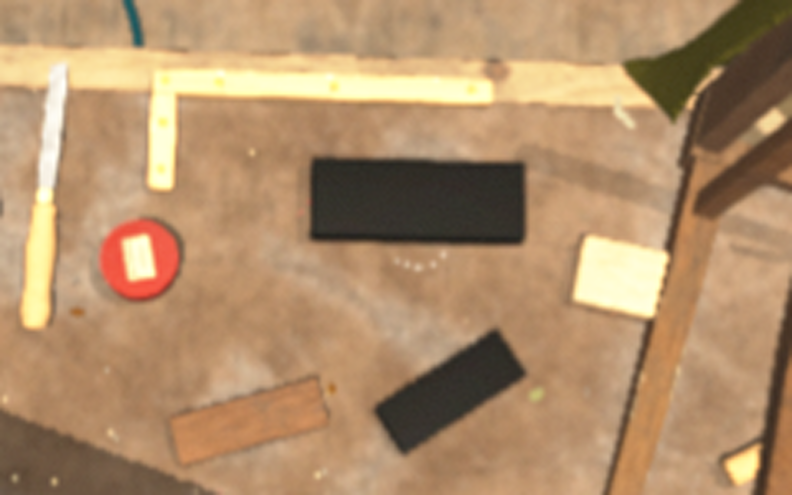

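Run:
```python
from station import ctrl
from h import *
p=ctrl.camera_params("top")
f=lambda a,z:(toz(p,np.array(a)/3.3+[180,120],z)[:,:2]*1000).round(1)
print("rail inner",f([(180,96),(492,104)],.024),"outer",f([(155,70),(492,81)],.024))
print("stop inner",f([(177,97),(173,188)],.024),"outer",f([(152,97),(147,188)],.024))
print("stone top",f([(312,158),(524,163)],.036),"base near",f([(523,243),(311,240)],0), "R/L", f([(525,200),(311,200)],.036))
print("tin",f([(140,259)],.044),"ckpt sand",f([(575,235),(665,250),(655,318),(572,300)],.03),"brown",f([(170,415),(318,377),(328,418),(182,465)],.03))
print("small",f([(375,410),(498,330),(525,372),(405,453)],.036))
print("stoolleg",f([(612,490),(640,370)],.0),f([(612,490),(640,370)],.3))
```

```text
rail inner [[ 585.8  112.6]
 [ 587.4 -183. ]] outer [[ 610.9  137.3]
 [ 610.3 -183.2]]
stop inner [[584.7 115.4]
 [496.  115.8]] outer [[584.  139. ]
 [495.3 140. ]]
stone top [[ 525.8  -12.8]
 [ 527.4 -210.5]] base near [[ 458.9 -215.8]
 [ 455.5  -15.2]] R/L [[ 491.9 -211.1]
 [ 485.7  -12.6]]
tin [[423.7 142.4]] ckpt sand [[ 461.5 -258.5]
 [ 449.9 -342.4]
 [ 385.7 -331.4]
 [ 400.3 -254.8]] brown [[284.  110.2]
 [322.4 -22.6]
 [285.6 -32.3]
 [239.5  97.7]]
small [[ 293.5  -74.1]
 [ 369.5 -185.3]
 [ 331.7 -209.7]
 [ 255.8 -101.4]]
stoolleg [[ 229.7 -296.2]
 [ 341.3 -324.5]] [[ 214.  -221.2]
 [ 301.7 -243.4]]
```

Run:
```python
from station import ctrl
from h import *
a=ctrl.camera_params("top");b=ctrl.camera_params("scene")
def tri(u,v):
    r=[ray(a,[u])[0],ray(b,[v])[0]]; A=np.c_[r[0],-r[1]]
    s=np.linalg.lstsq(A,b['eye']-a['eye'],rcond=None)[0]
    P,Q=a['eye']+s[0]*r[0],b['eye']+s[1]*r[1]; return P.round(3),Q.round(3)
for u in [(350,336),(402,360)]:
    for v in [(82,318),(240,384)]: print(u,v,tri(u,v))
# project top-leg points at heights in scene
for u in [(350,336),(385,180),(402,360),(440,140)]:
    for z in (0,.2,.4,.6,.8): print(u,z,toz(a,[u],z)[0].round(3),proj(b,toz(a,[u],z))[0].round(0))
im=ctrl.get_image("scene"); cv2.imwrite("pics/scb.png",cv2.resize(im[150:384,60:512][:,:,::-1],None,fx=1.7,fy=1.7))
```

```text
(350, 336) (82, 318) (array([ 0.064, -0.168,  0.371]), array([ 0.007, -0.168,  0.376]))
(350, 336) (240, 384) (array([ 0.038, -0.23 ,  0.084]), array([ 0.137, -0.281,  0.086]))
(402, 360) (82, 318) (array([ 0.032, -0.24 ,  0.495]), array([ 0.018, -0.24 ,  0.497]))
(402, 360) (240, 384) (array([ 0.013, -0.288,  0.35 ]), array([ 0.104, -0.333,  0.352]))
(350, 336) 0 [ 0.031 -0.248  0.   ] [185. 420.]
(350, 336) 0.2 [ 0.049 -0.205  0.2  ] [159. 364.]
(350, 336) 0.4 [ 0.066 -0.161  0.4  ] [119. 274.]
(350, 336) 0.6 [ 0.084 -0.118  0.6  ] [ 52. 112.]
(350, 336) 0.8 [ 0.102 -0.075  0.8  ] [ -44. -181.]
(385, 180) 0 [ 0.507 -0.364  0.   ] [398. 306.]
(385, 180) 0.2 [ 0.457 -0.304  0.2  ] [386. 254.]
(385, 180) 0.4 [ 0.407 -0.244  0.4  ] [368. 173.]
(385, 180) 0.6 [ 0.357 -0.185  0.6  ] [334.  35.]
(385, 180) 0.8 [ 0.307 -0.125  0.8  ] [ 263. -217.]
(402, 360) 0 [-0.035 -0.401  0.   ] [207. 523.]
(402, 360) 0.2 [-0.008 -0.336  0.2  ] [178. 470.]
(402, 360) 0.4 [ 0.019 -0.271  0.4  ] [132. 379.]
(402, 360) 0.6 [ 0.047 -0.206  0.6  ] [ 48. 198.]
(402, 360) 0.8 [ 0.074 -0.141  0.8  ] [ -77. -166.]
(440, 140) 0 [ 0.646 -0.549  0.   ] [503. 325.]
(440, 140) 0.2 [ 0.577 -0.463  0.2  ] [497. 274.]
(440, 140) 0.4 [ 0.507 -0.377  0.4  ] [486. 194.]
(440, 140) 0.6 [ 0.437 -0.291  0.6  ] [463.  54.]
(440, 140) 0.8 [ 0.367 -0.205  0.8  ] [ 401. -208.]
```

View pics/scb.png

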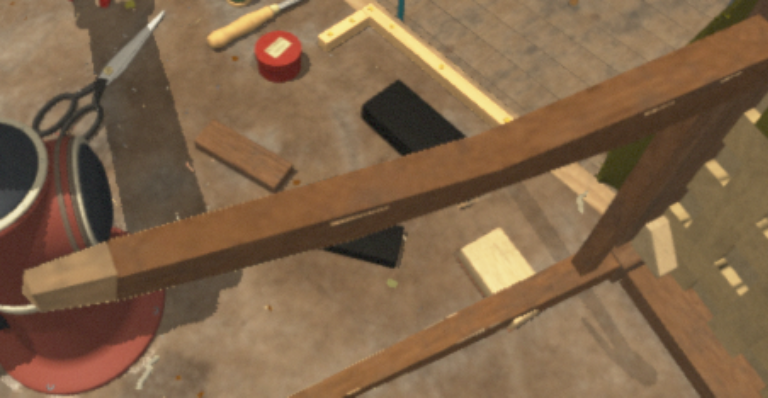

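```bash
cat >> h.py <<'E'
def st(o):
    M=R.from_rotvec(o['tool_rot']).as_matrix()
    print('t',round(o['t'],2),'pos',(o['tool_pos']*1000).round(1),'F',o['contact_force'].round(1),'open',round(o['opening'],4),'q',o['q'].round(2))
    print(M.round(3))
    return M
def plan(o,target,yaw=None):
    """target TCP mm; yaw: world angle (deg) of tool z; prints tool-frame deltas"""
    M=st(o); d=np.array(target)/1000-o['tool_pos']
    if yaw is not None:
        y=np.radians(yaw); z=np.array([np.cos(y),np.sin(y),0]); yy=np.array([0,0,-1.]); N=np.c_[np.cross(yy,z),yy,z]
        rv=np.degrees(R.from_matrix(M.T@N).as_rotvec()); print('turn',rv.round(1))
        print('tool axes desired',N.round(2).tolist(),'delta in desired',(N.T@d*1000).round(1))
    print('delta tool mm',(M.T@d*1000).round(1))
E
python3 - <<'E'
from station import ctrl
from h import *
o=ctrl.get_obs()
for yaw in(90,-90): plan(o,(420,-85,200),yaw)
E
```

```text
t 0.3 pos [189.3 595.4 244.9] F [-1.1  0.4 -1.1] open 0.0852 q [ 1.14  0.05  1.61 -0.    1.48 -0.12]
[[ 0.953 -0.     0.303]
 [-0.303 -0.001  0.953]
 [-0.    -1.    -0.001]]
turn [  0.  -17.6  -0. ]
tool axes desired [[1.0, 0.0, 0.0], [-0.0, 0.0, 1.0], [0.0, -1.0, 0.0]] delta in desired [ 230.7   44.9 -680.4]
delta tool mm [ 426.1   45.3 -578.5]
t 0.3 pos [189.3 595.4 244.9] F [-1.1  0.4 -1.1] open 0.0852 q [ 1.14  0.05  1.61 -0.    1.48 -0.12]
[[ 0.953 -0.     0.303]
 [-0.303 -0.001  0.953]
 [-0.    -1.    -0.001]]
turn [0.000e+00 1.624e+02 1.000e-01]
tool axes desired [[-1.0, 0.0, 0.0], [-0.0, 0.0, -1.0], [-0.0, -1.0, 0.0]] delta in desired [-230.7   44.9  680.4]
delta tool mm [ 426.1   45.3 -578.5]
```

Call:
servo_tool(delta_pos=[[0.03,0,-0.05],[0.03,0,-0.05],[0.02,0,-0.06],[0.02,0,-0.06],[0.02,0,-0.06]], dr=[[0,-8.8,0],[0,-8.8,0],[0,0,0],[0,0,0],[0,0,0]], grip=[1,1,1,1,1])

```text
t: 0.92
tool_pos: [0.2861, 0.3067, 0.2438]
tool_rot: [-1.573, -0.014, 0.013]
contact_force: [0.5, -0.4, 0.6]
opening: 0.0854
```

Call:
servo_tool(delta_pos=[[0.02,0,-0.06],[0.02,0,-0.06],[0.02,0,-0.06],[0.02,0,-0.06],[0.02,0,-0.06]], dr=[[0,0,0],[0,0,0],[0,0,0],[0,0,0],[0,0,0]], grip=[1,1,1,1,1])

```text
t: 1.55
tool_pos: [0.3888, 0.0112, 0.2462]
tool_rot: [-1.572, -0.023, 0.008]
contact_force: [1.1, 0.8, -0.7]
opening: 0.0854
```

Run:
```python
from station import ctrl
from h import *
o=ctrl.get_obs()
plan(o,(420,-112,100),90)
```

```text
t 1.55 pos [388.8  11.2 246.2] F [ 1.1  0.8 -0.7] open 0.0854 q [-0.16 -0.58  2.13  0.    1.58 -1.75]
[[ 1.     0.009 -0.02 ]
 [ 0.02  -0.001  1.   ]
 [ 0.009 -1.    -0.002]]
turn [0.1 1.1 0.5]
tool axes desired [[1.0, 0.0, 0.0], [-0.0, 0.0, 1.0], [0.0, -1.0, 0.0]] delta in desired [  31.2  146.2 -123.2]
delta tool mm [  27.4  146.6 -123.6]
```

Call:
servo_tool(delta_pos=[[0.014,0,-0.06],[0.014,0,-0.06],[0,0.05,0],[0,0.05,0]], dr=[[0,0.8,0],[0,0,0],[0,0,0],[0,0,0]], grip=[1,1,1,1])

```text
t: 2.05
tool_pos: [0.423, -0.1172, 0.1508]
tool_rot: [-1.578, -0.014, -0.022]
contact_force: [0.7, -0.4, 0.4]
opening: 0.085
```

Run:
```python
from station import ctrl
from h import *
o=ctrl.get_obs()
plan(o,(420,-112,20),90.3)
for n in("top","scene"):
    im=ctrl.get_image(n); c=im[100:300,180:430] if n=="top" else im[100:384,150:450]
    cv2.imwrite(f"pics/{n}1.png",cv2.resize(c[:,:,::-1],None,fx=2,fy=2))
```

```text
t 2.05 pos [ 423.  -117.2  150.8] F [ 0.7 -0.4  0.4] open 0.085 q [-0.44 -0.36  2.14  0.    1.34 -2.01]
[[ 1.     0.023  0.005]
 [-0.005 -0.008  1.   ]
 [ 0.023 -1.    -0.007]]
turn [ 0.4 -0.6  1.3]
tool axes desired [[1.0, 0.0, -0.01], [0.01, 0.0, 1.0], [0.0, -1.0, 0.0]] delta in desired [ -3.  130.8   5.2]
delta tool mm [ -6.  130.7   6.2]
```

View pics/top1.png

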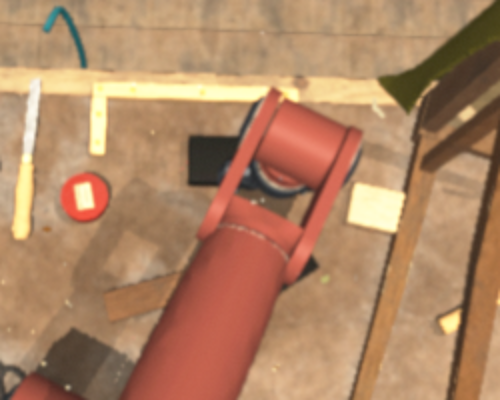

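View pics/scene1.png

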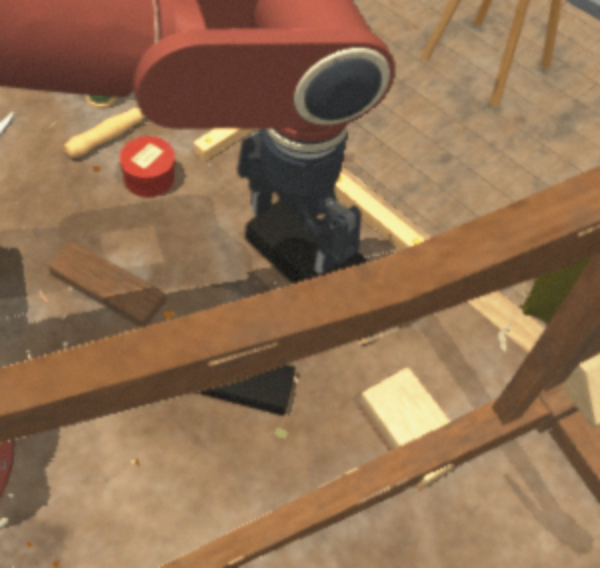

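Call:
servo_tool(delta_pos=[[-0.003,0.05,0.003],[-0.003,0.04,0.003],[0,0.02,0],[0,0.01,0],[0,0,0]], dr=[[0.4,-0.6,1.3],[0,0,0],[0,0,0],[0,0,0],[0,0,0]], grip=[1,1,1,1,1])

```text
t: 2.78
tool_pos: [0.4197, -0.1102, 0.0327]
tool_rot: [-1.571, -0.008, 0.008]
contact_force: [0.4, 0.9, 0.1]
opening: 0.0855
```

Run:
```python
from station import ctrl
from h import *
o=ctrl.get_obs()
plan(o,(420,-112,21),90.3)
for n in("wrist",):
    im=ctrl.get_image(n); cv2.imwrite(f"pics/{n}2.png",im[:,:,::-1])
```

```text
t 2.77 pos [ 419.7 -110.2   32.7] F [0.4 0.9 0.1] open 0.0855 q [-0.43 -0.18  2.21 -0.    1.1  -2.01]
[[ 1.   -0.   -0.01]
 [ 0.01 -0.    1.  ]
 [-0.   -1.   -0.  ]]
turn [ 0.   0.3 -0. ]
tool axes desired [[1.0, 0.0, -0.01], [0.01, 0.0, 1.0], [0.0, -1.0, 0.0]] delta in desired [ 0.3 11.7 -1.8]
delta tool mm [ 0.3 11.7 -1.8]
```

View pics/wrist2.png

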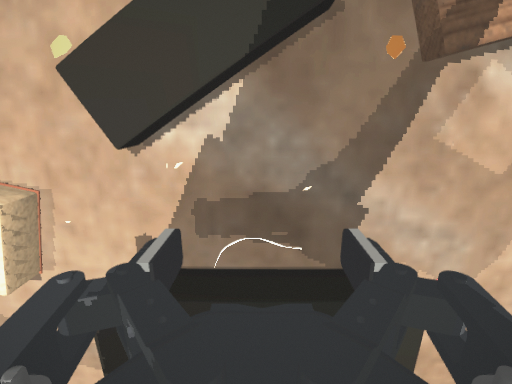

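Call:
servo_tool(delta_pos=[[0,0.012,-0.002],[0.01,0,0],[0.01,0,0],[0.01,0,0],[0.01,0,0]], dr=[[0,0.3,0],[0,0,0],[0,0,0],[0,0,0],[0,0,0]], grip=[1,1,1,1,1])

```text
t: 3.45
tool_pos: [0.4628, -0.1132, 0.0233]
tool_rot: [-1.573, -0.003, 0.004]
contact_force: [-4.8, -0.7, 3.7]
opening: 0.0855
```

Call:
servo_tool(delta_pos=[[0.01,0,0],[0.01,0,0],[0.01,0,0],[0.008,0,0]], dr=[[0,0,0],[0,0,0],[0,0,0],[0,0,0]], grip=[1,1,1,1])

```text
t: 3.95
tool_pos: [0.5011, -0.1127, 0.023]
tool_rot: [-1.572, 0.003, 0.013]
contact_force: [-6.9, -0.7, 3.5]
opening: 0.0856
```

Run:
```python
from station import ctrl
from h import *
o=ctrl.get_obs()
plan(o,(490,-112,21),90.3)
im=ctrl.get_image("top"); c=im[100:250,200:400]
cv2.imwrite("pics/top3.png",cv2.resize(c[:,:,::-1],None,fx=4,fy=4))
im=ctrl.get_image("wrist"); cv2.imwrite("pics/wrist3.png",im[:,:,::-1])
```

```text
t 3.95 pos [ 501.1 -112.7   23. ] F [-6.9 -0.7  3.5] open 0.0856 q [-0.36  0.05  2.02 -0.01  1.08 -1.94]
[[ 1.    -0.011 -0.006]
 [ 0.006 -0.002  1.   ]
 [-0.011 -1.    -0.002]]
turn [ 0.1  0.1 -0.6]
tool axes desired [[1.0, 0.0, -0.01], [0.01, 0.0, 1.0], [0.0, -1.0, 0.0]] delta in desired [-11.1   2.    0.8]
delta tool mm [-11.    2.1   0.8]
```

View pics/top3.png

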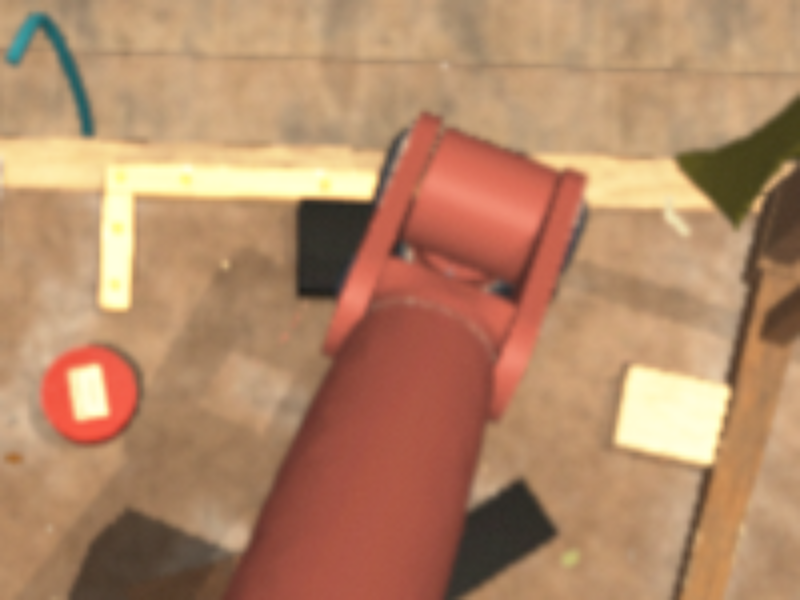

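Call:
servo_tool(delta_pos=[[0.003,0,0],[0.003,0,0]], dr=[[0,0,-0.6],[0,0,0]], grip=[1,1])

```text
t: 4.3
tool_pos: [0.502, -0.1128, 0.0217]
tool_rot: [-1.572, 0.007, 0.016]
contact_force: [-16.4, -1.8, 11.3]
opening: 0.0856
```

Run:
```python
from station import ctrl
from h import *
a=ctrl.camera_params("top");b=ctrl.camera_params("scene")
for z in(.2,.3,.35): print(z,"wrist edge",toz(a,[(346,150)],z)[0].round(3),"chair leg", toz(a,[(388,160),(384,190),(413,150),(432,190)],z).round(3).tolist())
im=ctrl.get_image("top"); cv2.imwrite("pics/chair.png",cv2.resize(im[70:300,320:512][:,:,::-1],None,fx=2.6,fy=2.6,interpolation=cv2.INTER_CUBIC))
```

```text
0.2 wrist edge [ 0.538 -0.199  0.2  ] chair leg [[0.514, -0.314, 0.2], [0.43, -0.3, 0.2], [0.545, -0.385, 0.2], [0.434, -0.432, 0.2]]
0.3 wrist edge [ 0.507 -0.178  0.3  ] chair leg [[0.484, -0.284, 0.3], [0.407, -0.271, 0.3], [0.513, -0.348, 0.3], [0.411, -0.392, 0.3]]
0.35 wrist edge [ 0.491 -0.167  0.35 ] chair leg [[0.469, -0.268, 0.35], [0.396, -0.256, 0.35], [0.497, -0.33, 0.35], [0.399, -0.371, 0.35]]
```

View pics/chair.png

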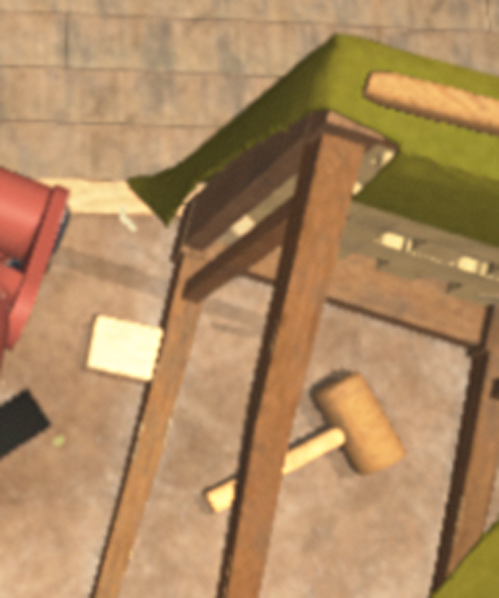

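Call:
servo_tool(delta_pos=[[-0.02,0,0],[0,-0.05,0],[0,-0.05,-0.02],[0.03,0,-0.05],[0.03,0,-0.05]], dr=[[0,0,0],[0,0,0],[0,0,0],[0,0,0],[0,0,0]], grip=[1,1,0,0,0])

```text
t: 4.97
tool_pos: [0.5469, -0.2331, 0.1264]
tool_rot: [-1.575, -0.005, 0.01]
contact_force: [0.3, 0.4, 0.9]
opening: 0.0324
```

Run:
```python
from station import ctrl
from h import *
o=ctrl.get_obs()
plan(o,(549,-240,100),90.3)
im=ctrl.get_image("top"); c=im[80:250,200:460]
cv2.imwrite("pics/top4.png",cv2.resize(c[:,:,::-1],None,fx=3,fy=3,interpolation=cv2.INTER_CUBIC))
im=ctrl.get_image("scene"); cv2.imwrite("pics/scene4.png",im[:,:,::-1])
```

```text
t 4.97 pos [ 546.9 -233.1  126.4] F [0.3 0.4 0.9] open 0.0324 q [-0.53  0.08  1.79 -0.01  1.27 -2.1 ]
[[ 1.    -0.003 -0.01 ]
 [ 0.01  -0.005  1.   ]
 [-0.003 -1.    -0.005]]
turn [ 0.3  0.3 -0.2]
tool axes desired [[1.0, 0.0, -0.01], [0.01, 0.0, 1.0], [0.0, -1.0, 0.0]] delta in desired [ 2.  26.4 -6.9]
delta tool mm [ 2.1 26.4 -6.8]
```

View pics/top4.png

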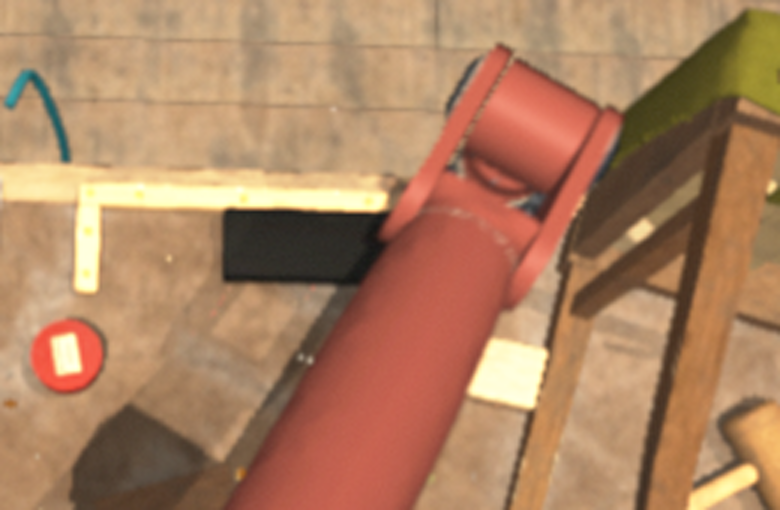

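View pics/scene4.png

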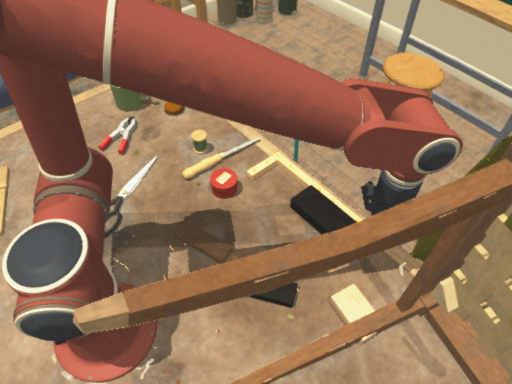

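Call:
servo_tool(delta_pos=[[0.002,0,-0.007],[0,0,0],[0,0.05,0],[0,0.04,0],[0,0.008,0]], dr=[[0.3,0.3,-0.2],[0,0,0],[0,0,0],[0,0,0],[0,0,0]], grip=[0,0,0,0,0])

```text
t: 5.7
tool_pos: [0.5522, -0.242, 0.0282]
tool_rot: [-1.573, -0.008, -0.004]
contact_force: [0.5, 1.1, 0.7]
opening: -0.0001
```

Run:
```python
from station import ctrl
from h import *
o=ctrl.get_obs()
plan(o,(549,-240,23),90.3)
im=ctrl.get_image("wrist"); cv2.imwrite("pics/wrist5.png",im[:,:,::-1])
```

```text
t 5.7 pos [ 552.2 -242.    28.2] F [0.5 1.1 0.7] open -0.0001 q [-0.54  0.22  1.81  0.    1.1  -2.11]
[[ 1.     0.008 -0.002]
 [ 0.003 -0.003  1.   ]
 [ 0.008 -1.    -0.003]]
turn [ 0.1 -0.2  0.4]
tool axes desired [[1.0, 0.0, -0.01], [0.01, 0.0, 1.0], [0.0, -1.0, 0.0]] delta in desired [-3.2  5.2  2. ]
delta tool mm [-3.2  5.1  2. ]
```

View pics/wrist5.png

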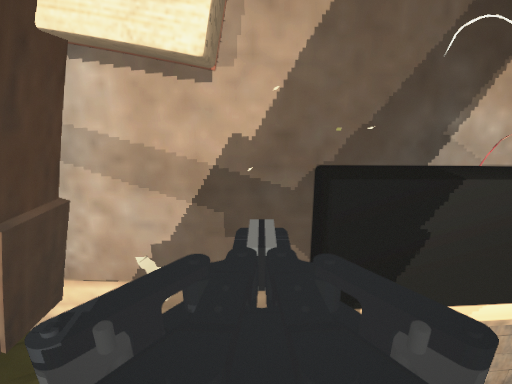

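Call:
servo_tool(delta_pos=[[-0.003,0.005,0.005],[0,0,0.012],[0,0,0.012],[0,0,0.012],[0,0,0.012]], dr=[[0,-0.2,0.4],[0,0,0],[0,0,0],[0,0,0],[0,0,0]], grip=[0,0,0,0,0])

```text
t: 6.38
tool_pos: [0.5516, -0.1879, 0.0283]
tool_rot: [-1.58, -0.012, -0.001]
contact_force: [0.0, -3.4, -2.6]
opening: -0.0001
```

Call:
servo_tool(delta_pos=[[0,0,0.012],[0,0,0.012],[0,0,0.012],[0,0,0.012]], dr=[[0,0,0],[0,0,0],[0,0,0],[0,0,0]], grip=[0,0,0,0])

```text
t: 6.88
tool_pos: [0.5516, -0.1366, 0.0283]
tool_rot: [-1.581, -0.013, -0.001]
contact_force: [-0.1, -2.0, -1.4]
opening: 0.0003
```

Run:
```python
from station import ctrl
from h import *
o=ctrl.get_obs()
plan(o,(549,-100,23),90.3)
im=ctrl.get_image("top"); c=im[100:220,200:400]
cv2.imwrite("pics/top6.png",cv2.resize(c[:,:,::-1],None,fx=4,fy=4,interpolation=cv2.INTER_CUBIC))
im=ctrl.get_image("wrist"); cv2.imwrite("pics/wrist6.png",im[:,:,::-1])
```

```text
t 6.88 pos [ 551.6 -136.6   28.3] F [-0.1 -2.  -1.4] open 0.0003 q [-0.37  0.15  1.9  -0.01  1.08 -1.95]
[[ 1.     0.009 -0.007]
 [ 0.007 -0.01   1.   ]
 [ 0.009 -1.    -0.01 ]]
turn [0.6 0.1 0.5]
tool axes desired [[1.0, 0.0, -0.01], [0.01, 0.0, 1.0], [0.0, -1.0, 0.0]] delta in desired [-2.4  5.3 36.7]
delta tool mm [-2.4  4.9 36.7]
```

View pics/top6.png

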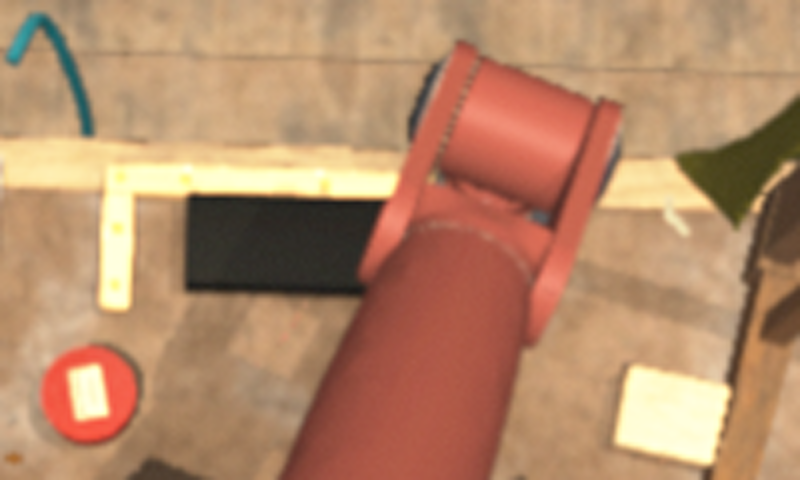

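View pics/wrist6.png

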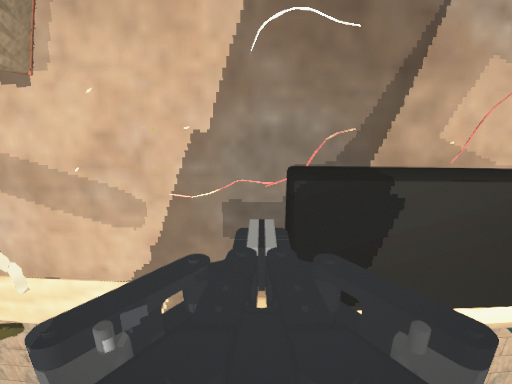

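Call:
servo_tool(delta_pos=[[-0.002,0.004,0.009],[0,0,0.009],[0,0,0.009],[0,0,0.005]], dr=[[0.6,0.1,0.5],[0,0,0],[0,0,0],[0,0,0]], grip=[0,0,0,0])

```text
t: 7.48
tool_pos: [0.5513, -0.1044, 0.0259]
tool_rot: [-1.572, -0.007, 0.001]
contact_force: [0.3, -2.3, -0.5]
opening: -0.0001
```

Call:
servo_tool(delta_pos=[[0,0,0.004],[0,0,0.003],[0,0,0.003]], dr=[[0,0,0],[0,0,0],[0,0,0]], grip=[0,0,0])

```text
t: 7.85
tool_pos: [0.5511, -0.0957, 0.026]
tool_rot: [-1.577, -0.008, 0.003]
contact_force: [-1.3, -16.1, -2.0]
opening: 0.0001
```

Call:
servo_tool(delta_pos=[[0,0,-0.02],[0,-0.05,0],[0,-0.05,0],[-0.04,0,0.05],[-0.04,0,0.05]], dr=[[0,0,0],[0,0,0],[0,0,0],[0,0,0],[0,0,0]], grip=[0,0,0,1,1])

```text
t: 8.48
tool_pos: [0.4719, -0.0178, 0.1294]
tool_rot: [-1.568, -0.003, -0.003]
contact_force: [0.6, 0.9, 1.2]
opening: 0.0357
```

Run:
```python
from station import ctrl
from h import *
o=ctrl.get_obs()
plan(o,(480,18,23),90.3)
im=ctrl.get_image("top"); c=im[110:220,200:360]
cv2.imwrite("pics/top7.png",cv2.resize(c[:,:,::-1],None,fx=5,fy=5,interpolation=cv2.INTER_CUBIC))
```

```text
t 8.47 pos [471.9 -17.8 129.4] F [0.6 0.9 1.2] open 0.0357 q [-0.2  -0.22  2.07  0.    1.29 -1.77]
[[ 1.     0.004  0.001]
 [-0.001  0.003  1.   ]
 [ 0.004 -1.     0.003]]
turn [-0.2 -0.3  0.2]
tool axes desired [[1.0, 0.0, -0.01], [0.01, 0.0, 1.0], [0.0, -1.0, 0.0]] delta in desired [  8.3 106.4  35.8]
delta tool mm [  7.6 106.5  35.5]
```

View pics/top7.png

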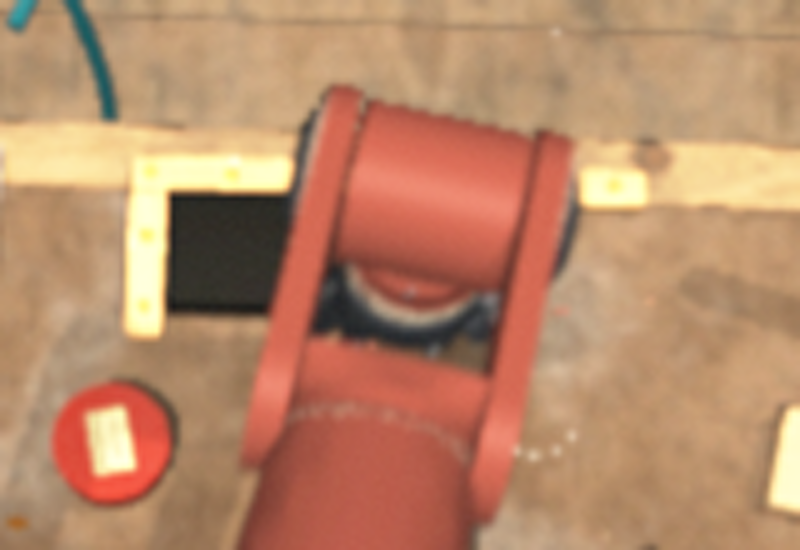

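Call:
servo_tool(delta_pos=[[0.008,0,0.035],[0,0,0],[0,0.05,0],[0,0.05,0],[0,0.006,0]], dr=[[-0.2,-0.3,0.2],[0,0,0],[0,0,0],[0,0,0],[0,0,0]], grip=[1,1,1,1,1])

```text
t: 9.15
tool_pos: [0.4759, 0.0229, 0.0222]
tool_rot: [-1.564, -0.007, 0.006]
contact_force: [-0.4, 0.8, 0.3]
opening: 0.0857
```

Call:
servo_tool(delta_pos=[[0.008,0,0],[0.006,0,0],[0.004,0,0],[0.003,0,0]], dr=[[0,0,0],[0,0,0],[0,0,0],[0,0,0]], grip=[1,1,1,1])

```text
t: 9.65
tool_pos: [0.5019, 0.0216, 0.0276]
tool_rot: [-1.564, -0.009, -0.0]
contact_force: [-7.4, -0.2, 0.7]
opening: 0.0858
```

Run:
```python
from station import ctrl
from h import *
plan(ctrl.get_obs(),(502,18,23),90.3)
```

```text
t 9.65 pos [501.9  21.6  27.6] F [-7.4 -0.2  0.7] open 0.0858 q [-0.11  0.    2.06  0.01  1.08 -1.69]
[[ 1.     0.006 -0.006]
 [ 0.006  0.007  1.   ]
 [ 0.006 -1.     0.007]]
turn [-0.4  0.   0.4]
tool axes desired [[1.0, 0.0, -0.01], [0.01, 0.0, 1.0], [0.0, -1.0, 0.0]] delta in desired [ 0.1  4.6 -3.6]
delta tool mm [ 0.1  4.5 -3.6]
```

Call:
servo_tool(delta_pos=[[0.003,0.002,0],[0.003,0,0]], dr=[[0,0,0],[0,0,0]], grip=[1,1])

```text
t: 9.9
tool_pos: [0.502, 0.0214, 0.0252]
tool_rot: [-1.565, 0.006, 0.013]
contact_force: [-13.2, -0.7, 8.6]
opening: 0.0855
```

Call:
servo_tool(delta_pos=[[-0.02,0,0],[-0.02,-0.05,0],[-0.02,-0.06,0],[-0.02,-0.06,0.0],[0,-0.03,0.06]], dr=[[0,0,0],[0,0,0],[0,0,0],[0,0,0],[0,0,0]], grip=[1,1,1,1,1])

```text
t: 10.52
tool_pos: [0.4225, 0.0737, 0.2281]
tool_rot: [-1.564, 0.011, 0.009]
contact_force: [0.6, 1.3, -0.2]
opening: 0.0855
```

Call:
servo_tool(delta_pos=[[-0.02,0,0.06],[-0.02,0,0.06],[-0.02,0,0.06],[0,0,0.06]], dr=[[0,0,0],[0,0,0],[0,0,0],[0,0,0]], grip=[1,1,1,1])

```text
t: 11.02
tool_pos: [0.365, 0.3172, 0.2397]
tool_rot: [-1.559, -0.001, -0.008]
contact_force: [1.4, -0.1, 1.1]
opening: 0.0855
```

Run:
```python
from station import ctrl
from h import *
st(ctrl.get_obs())
p=ctrl.camera_params("top")
im=ctrl.get_image("top"); c=im[125:205,200:340]
cv2.imwrite("pics/top8f.png",im[:,:,::-1])
cv2.imwrite("pics/top8.png",cv2.resize(c[:,:,::-1],None,fx=5.7,fy=5.7,interpolation=cv2.INTER_CUBIC))
for m in ctrl.masks_of("top","oilstone_center"):
    ys,xs=np.nonzero(m['pixels']); w=toz(p,np.c_[xs,ys],.036)[:,:2]; print(m['score'],m['extent'],cv2.minAreaRect((w*1000).astype(np.float32)))
im=ctrl.get_image("scene"); cv2.imwrite("pics/sc8.png",cv2.resize(im[110:250,200:400][:,:,::-1],None,fx=4,fy=4,interpolation=cv2.INTER_CUBIC))
```

```text
t 11.03 pos [365.  317.2 239.7] F [ 1.4 -0.1  1.1] open 0.0855 q [ 0.56 -0.3   1.95  0.01  1.49 -1.01]
[[ 1.     0.006  0.004]
 [-0.005  0.012  1.   ]
 [ 0.006 -1.     0.012]]
0.92 [232.6, 143.9, 300.1, 177.9] ((546.888427734375, 16.494293212890625), (86.82284545898438, 202.83518981933594), 0.8271817564964294)
0.63 [293.6, 222.3, 338.8, 259.0] ((313.18145751953125, -140.83377075195312), (54.04061508178711, 139.78912353515625), 31.513385772705078)
```

View pics/top8.png

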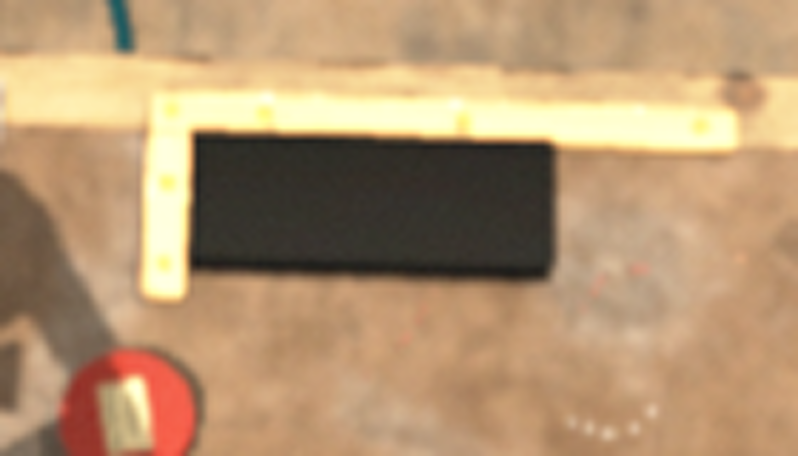

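View pics/sc8.png

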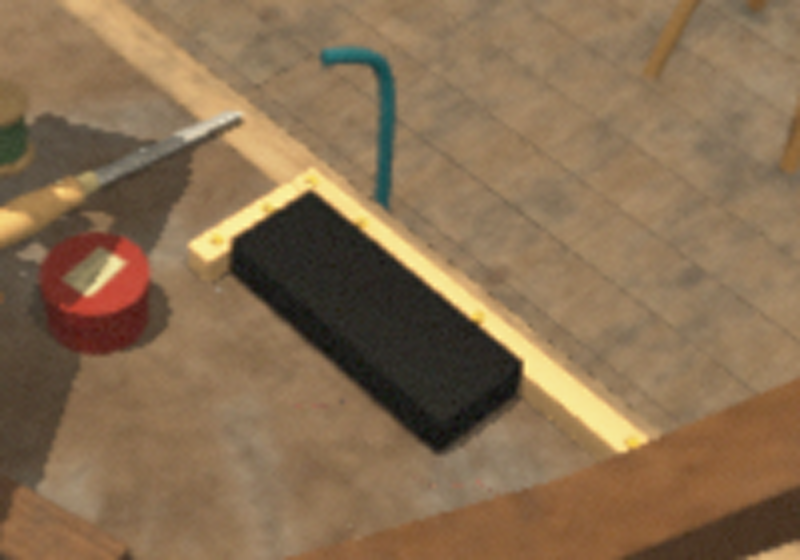

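View pics/top8f.png

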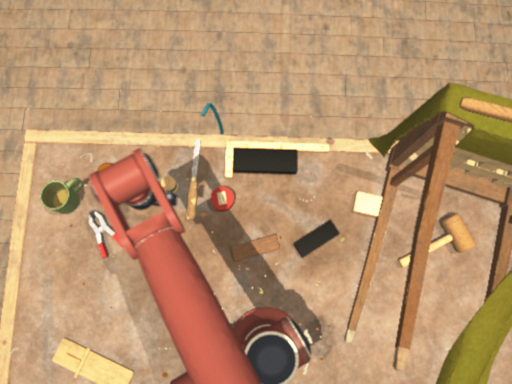

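The close-ups show the stone's long side along the rail and its end against the stop. The bystanders haven't moved, and the arm is clear.

Run:
```python
from station import ctrl
print(ctrl.finish_job())
```

```text
the job is handed in; nothing more can be done
None
```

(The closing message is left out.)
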